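# Set a pinch-lock depth gauge to the depth of a mortise

## Robot

A 6-joint arm with a two-finger parallel gripper is mounted at the origin on a cart in front of the work surface, level with it; the furniture and walls round the work are solid. World frame = base frame: x ahead of the robot, y to its left, z up, the work surface at z = 0. Lengths are in m, angles in degrees, forces in N, time in s.
With the tool pointing down it reaches from about 0.3 to 0.75 m from the base axis. Payload 8.5 kg.
Tool frame: the origin (TCP) lies at the very end of the fingers, on their centre line; the grasp point (between the pads) lies 19 mm behind it; z points along the fingers, y is the line along which they close (so a half turn about z gives the same grasp; the last joint's range is limited). The gripper opens to 85 mm and grips with 20 to 120 N. Pads are 22 mm wide; open, the fingers measure 114 mm over their backs; the gripper's body (76 mm by 85 mm) begins 54 mm behind the grasp point. The pads swing forward as they close: fully open they stand 13 mm farther back than shut.
Start: joints at [51.664, 21.807, 74.336, -0, 83.858, -12.336], TCP at [0.241, 0.494, 0.231] pointing down, gripper open.
Joint ranges: [-178.18, 178.18], [-50.72, 133.34], [12.68, 142.11], [-81.47, 261.47], [9.98, 163.14], [-165.26, 165.26]. Speed limits (degrees/s): [136.94, 136.94, 180, 180, 180, 180].

## Interface

Orientations are given as a 3x3 rotation matrix whose columns are the frame's x, y, z axes.
In Python, from rig import observe, cams, ticket gives the robot as it stands.
- The arm moves only by the tool move_arm, never from a script. Its arguments are lists of equal length, an entry for each row: "jaw": the finger opening in cm, from 0 to 8.54; "dp": the shift along the tool's x, y, z in cm, a list of three; "turn": the turn, a rotation vector about the tool's x, y, z in rad, a list of three. In form: {"jaw": [jaw, ...], "dp": [[tx, ty, tz], ...], "turn": [[wx, wy, wz], ...]}. A call has 1 to 12 rows; each row shifts and turns the commanded pose from where the row before left it, along the tool's axes as they then stand; what a row does not reach is not made up. A row lasts 1/12 s, in which the tool goes at most 41.7 mm and 7.16 degrees, less where a joint would pass 70% of its speed; a pose out of reach is approached as far as the arm can. A call is refused whole if a number of a shift passes 4.17 or a number of a turn 0.125, either way. A call with a gripper value outside its range is refused whole. The fingers move at their own pace and stop on an object; "force" is the grip in N (left out, the last holds). Time passes only in rows, so rows that do not move let the fingers close. It gives the time, the measured TCP pose, the force, the opening and the grip force at its end, in the units of the state.
- observe(): the state, without advancing time (a new reading comes with each control period).
- cams.get_image(name): name is "side" or "top" or "wrist"; returns (picture, depth): 400x640x3 uint8, red, green, blue; 400x640 float32, m along the optical axis (not along the pixel's ray), 0 where there is no reading.
- cams.calibration(name): a dict with "vertical_fov" (degrees; the focal length in pixels is half the picture's height over the tangent of half this angle, whatever the lens; pixels are square), "cx", "cy" (the principal point, pixels), "k1" (the pictures are not rectified: a ray, as slopes to the right and down, at radius r is drawn at 1 + k1 r^2 times it, then the intrinsics apply), "view" (4x4, takes a point from world to camera coordinates); the wrist camera has in their place "tool_from_camera" (4x4, takes a point from camera to tool coordinates, whose origin is the TCP and whose axes are the flange's). Camera axes: x right, y up, looking along -z (the intrinsics and any distortion apply to the point x, -y, -z); pixel columns grow to the right and rows downward; lengths in m; the calibration is good to about 2 mm. A picture is of the moment at which its call begins: read the wrist's pose just before it. calibration takes no time and is no camera call.
- ticket.close_job(): hands the job in; it is judged then, once.
Trained networks look in the newest picture that a camera, given by its name, has taken for a name from the list of things; names that differ only in an ending like _2 or _b are one class to them, and where a whole thing is asked for, a point or a joint stands for the part that bears it (a point fixed in the world has none). Each returns a list of dicts, best first, with "p" (0 to 1); they miss things now and then, are a little off and sometimes report something else, mostly with a low value. They report only what shows in the picture. A call takes as long as a camera call. They do not tell look-alikes from the thing itself.
- cams.spot_in(camera, query): "box" ([centre column, centre row, width, height] as shares, 0 to 1, of the picture: columns of its width, rows of its height, round what is visible of it).
- cams.outline_of(camera, query): "mask" (400x640 bool, what is visible of it) and "box" ([centre column, centre row, width, height] as shares, 0 to 1, of the picture: columns of its width, rows of its height, round what is visible of it).
- cams.mark_of(camera, query): "location" ([column, row] as shares, 0 to 1, of the picture: columns of its width, rows of its height: a listed point, or the origin of a listed thing).
The state is a dict: "time_s": time; "q": joint angles; "qvel": joint speeds; "joint_efforts": joint torques, N m; "position": TCP position; "tool_rot": TCP orientation; "ft_force": force on the tool from outside, world axes, zero at the start; "wrist_torque": the same for the moment, N m; "grip_width": finger opening in m; "gripper_force": force on a finger pad.
Only numpy, scipy, OpenCV 4.12 (cv2) and the standard library are available. Lean on these libraries where they do the work, as an engineer would, in place of code of your own. Each camera call takes 0.05 s, during which the arm holds its last target. There are 200 camera calls.

## Task

Stand the small depth gauge flat on the wooden block, square across the mortise and centred over it, carrying it by its steel frame without squeezing its side buttons, and let go of it. Then pinch its two opposed side buttons together, lower the sliding head until the probe touches the bottom of the mortise, and release the buttons so that the slide locks there; leave the gauge standing in place, let go, with its probe on the bottom. Do not push the sanding block, tape measure or offcut about.

Things in the scene. Friction and masses are not known exactly. Their poses are not given: they have to be found in the camera images.
- gauge: Small loose depth gauge, 0.37 kg, standing on its steel foot: 44 (x) x 90 (y) x 8 mm. Origin: centre of the foot's underside, z up; x = line along which the buttons are pinched. Carry it by the outer faces of its two upright steel cheeks: 28 mm wide (x), at y = +-22 mm, from the foot to z = 54 mm. Between them two thin rails (to z = 66 mm) and the aluminium sliding head.
- head (a joint): Sliding head (44 x 28 x 26 mm), m: 0 = fully raised, grows downward to 0.034; starts at 0 to 0.005. Its underside is at gauge z = 42 mm - value, its top at 68 mm - value. With the buttons out a brake holds it (slips only above about 15 N); with both pinched in it slides with 1.5 N friction and stays where it is left.
- button_a (a joint): Travel of the +x button in m: 0 = out (brake on), 0.005 = fully in. Sprung: 8 N to start, 11 N fully in.
- button_b (a joint): Travel of the -x button in m, the same.
- button_a_face (a point): Centre of the outer face of the black ribbed button on the head's +x side. It protrudes 7 mm from the head; the face is 16 (y) x 14 (z) mm and lies at gauge x = +29 mm when out, +24 mm fully in, z = 59 mm - head value.
- button_b_face (a point): The same on the -x side (gauge x = -29 mm when out). The two faces are 58 mm apart when out and 48 mm when fully pinched.
- probe_tip (a point): Lower end of the steel probe rod, 8 mm in diameter, on the gauge's centre line under the head, pointing down through the foot; at gauge z = +6 mm - head value.
- mortise_mouth (a point): Centre of the mouth of the rectangular mortise, 42 (x) x 26 (y) mm, in the top of the fixed wooden block (160 x 100 mm, 55 mm high). x = long direction of mortise and block, y across, z up. Square across it: the gauge's long foot (y) lies across the block, gauge x along this x, either way round.
- mortise_bottom (a point): Centre of the flat mortise bottom, 10 to 26 mm below the mouth; rigid wood.
- sanding_block: Bystander: cork sanding block, 57 x 87 x 29 mm, origin under its centre.
- tape_measure: Bystander: tape measure, 31 x 84 x 60 mm, origin under its centre.
- offcut: Bystander: wooden offcut, 45 x 70 x 22 mm, origin under its centre.
Mind the look-alikes: they are no part of the job. There is more than one size of the gauge; the job needs the smaller.

How it is judged:
By the outcome, as a careful person would: the job done as asked, in the order asked, and still so for the second after the job is handed in, with the robot touching nothing.
It also fails if it takes over 48 s, if anything falls off the work surface, if the arm or the gripper's body presses on something with over 40 N, if the wrist force passes 120 N, or if a joint passes its speed limit or range.

## Working session

There is one attempt and no reset: what is moved stays moved. The work goes in short steps, Python scripts to look and compute and a tool call to move; the robot and the scene stay as the last step left them, time stands still between calls to the robot, and variables do not carry over. Pictures are saved under pics/ and viewed, at most 10 in all, crops included, and the job is handed in when it is done.

Besides the shell and the picture viewer there is one more tool, called after "Call:" as a command line: name --argument value ..., lists and objects as JSON in quotes. move_arm: Moves the arm, as the interface text tells. Its arguments: {"type":"object","properties":{"jaw":{"type":"array","items":{"type":"number"}},"dp":{"type":"array","items":{"type":"array","items":{"type":"number"}}},"turn":{"type":"array","items":{"type":"array","items":{"type":"number"}}},"force":{"type":"number"}},"required":["jaw","dp","turn"]}

```bash
mkdir -p pics; cat > h.py <<'E'
import numpy as np, cv2
from rig import observe, cams, ticket
def ray(name,u,v):
    c=cams.calibration(name); f=200/np.tan(np.radians(c["vertical_fov"])/2)
    x=(np.asarray(u,float)-c["cx"])/f; y=(np.asarray(v,float)-c["cy"])/f
    a,b=x.copy(),y.copy()
    for _ in range(20):
        s=1+c["k1"]*(a*a+b*b); a,b=x/s,y/s
    return np.stack([a,-b,-np.ones_like(a)],-1)
def cam2world(name,st=None):
    c=cams.calibration(name)
    if name!="wrist": return np.linalg.inv(np.array(c["view"]))
    st=st or observe(); T=np.eye(4); T[:3,:3]=st["tool_rot"]; T[:3,3]=st["position"]
    return T@np.array(c["tool_from_camera"])
def cloud(name,d,T):
    v,u=np.mgrid[0:400,0:640]; p=ray(name,u,v)*d[...,None]
    return p@T[:3,:3].T+T[:3,3]
def onz(name,u,v,z,T):
    r=T[:3,:3]@ray(name,u,v); o=T[:3,3]; return o+r*(z-o[2])/r[2]
def proj(name,P,T):
    c=cams.calibration(name); f=200/np.tan(np.radians(c["vertical_fov"])/2)
    q=(np.asarray(P)-T[:3,3])@T[:3,:3]; x=q[...,0]/-q[...,2]; y=-q[...,1]/-q[...,2]
    s=1+c["k1"]*(x*x+y*y); return np.stack([f*x*s+c["cx"],f*y*s+c["cy"]],-1)
def save(n,im): cv2.imwrite("pics/"+n,im[...,::-1])
E
python3 - <<'E'
from h import *
for n in ("top","side"):
    im,d=cams.get_image(n); save(n+"0.png",im); P=cloud(n,d,cam2world(n)); np.save(n+"0.npy",P)
    for q in ("gauge","button_a_face","mortise_mouth","sanding_block","tape_measure","offcut"):
        for r in cams.mark_of(n,q)[:4]:
            u,v=r["location"][0]*640,r["location"][1]*400
            print(n,q,round(r["p"],2),round(u),round(v),np.round(P[min(int(v),399),min(int(u),639)],3))
print(observe()["tool_rot"])
E
```

```text
top gauge 0.93 369 228 [ 0.478 -0.037  0.049]
top gauge 0.66 318 288 [0.35  0.075 0.099]
top button_a_face 0.52 367 214 [ 0.513 -0.038  0.001]
top button_a_face 0.48 303 273 [ 0.379  0.109 -0.002]
top mortise_mouth 0.66 266 200 [0.543 0.194 0.039]
top mortise_mouth 0.3 243 128 [0.715 0.247 0.03 ]
top sanding_block 0.78 246 127 [0.718 0.241 0.027]
top tape_measure 0.59 318 120 [0.723 0.075 0.064]
top offcut 0.69 406 130 [ 0.707 -0.131  0.024]
side gauge 0.95 398 241 [0.348 0.122 0.032]
side gauge 0.65 340 203 [ 0.487 -0.02   0.033]
side button_a_face 0.57 385 213 [0.384 0.102 0.093]
side button_a_face 0.38 333 191 [ 0.504 -0.031  0.062]
side mortise_mouth 0.79 308 248 [0.544 0.181 0.041]
side mortise_mouth 0.36 238 228 [0.723 0.088 0.011]
side sanding_block 0.57 218 277 [0.704 0.276 0.031]
side tape_measure 0.69 341 205 [ 0.484 -0.025  0.025]
side tape_measure 0.62 237 226 [0.725 0.093 0.023]
side offcut 0.68 266 185 [ 0.7   -0.115  0.02 ]
[[-8.98793672e-01  4.38371912e-01 -4.41713381e-05]
 [ 4.38371915e-01  8.98793669e-01 -7.47435425e-05]
 [ 6.93544938e-06 -8.65424970e-05 -9.99999996e-01]]
```

View pics/top0.png

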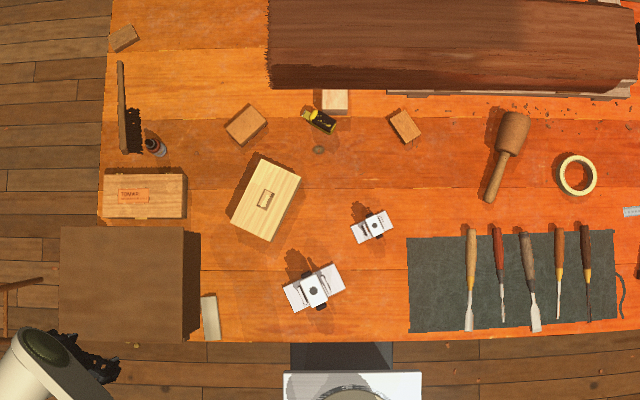

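View pics/side0.png

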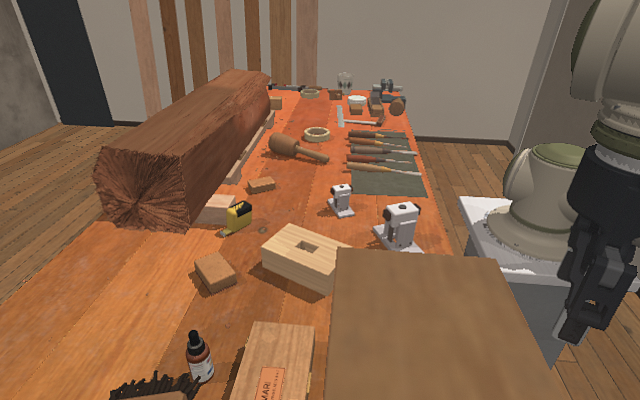

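Top view: the gauge-like things are the small one at (372,227) and the large one at (314,288). The smaller one, with a foot of about 45 px against about 65 px, fits the 90 mm foot. The block is at (265,200). I'll measure both and confirm in a crop.

```bash
python3 - <<'E'
from h import *
P=np.load("top0.npy"); im=cv2.imread("pics/top0.png")
def fit(m,name,zplane):
    # rect in pixels -> world at zplane
    c,_=cv2.findContours(m.astype(np.uint8),cv2.RETR_EXTERNAL,cv2.CHAIN_APPROX_NONE)
    c=max(c,key=cv2.contourArea)[:,0]
    W=onz("top",c[:,0],c[:,1],zplane,cam2world("top"))[:,:2]
    r=cv2.minAreaRect((W*1000).astype(np.float32)); print(name,np.round(r[0]),np.round(r[1]),round(r[2],1))
    b=cv2.boxPoints(r); print(np.round(b).tolist())
sub=lambda u0,u1,v0,v1:np.pad(np.ones((v1-v0,u1-u0),bool),((v0,400-v1),(u0,640-u1)))
sat=cv2.cvtColor(im,cv2.COLOR_BGR2HSV); 
g=(sat[...,1]<60)&(sat[...,2]>90)
fit(g&sub(345,400,205,250),"small",.008); fit(g&sub(275,350,255,318),"large",.008)
fit((sat[...,1]<150)&(sat[...,2]>120)&(P[...,2]>.03)&sub(222,310,145,245),"block",.055)
z=P[...,2]; bl=sub(240,290,170,230); print(np.percentile(z[bl],[5,50,95]))
for n,s in(("s",sub(345,400,205,250)),("l",sub(275,350,255,318))): print(n,np.percentile(z[s],[90,97,99.5]))
# table z bias
print("table",np.median(z[sub(420,470,180,230)]))
a=cv2.resize(im[195:320,230:410],None,fx=4,fy=4,interpolation=cv2.INTER_CUBIC); cv2.imwrite("pics/crop1.png",a)
E
```

```text
Traceback (most recent call last):
  File "h.py", line 19, in onz
    r=T[:3,:3]@ray(name,u,v); o=T[:3,3]; return o+r*(z-o[2])/r[2]
      ~~~~~~~~^~~~~~~~~~~~~~
ValueError: matmul: Input operand 1 has a mismatch in its core dimension 0, with gufunc signature (n?,k),(k,m?)->(n?,m?) (size 101 is different from 3)
```

```bash
sed -i 's/^    r=T\[:3,:3\]@ray.*/    r=ray(name,u,v)@T[:3,:3].T; o=T[:3,3]; return o+r*((z-o[2])\/r[...,2])[...,None]/' h.py
cat > m1.py <<'E'
from h import *
P=np.load("top0.npy"); im=cv2.imread("pics/top0.png")
def fit(m,name,zplane):
    c,_=cv2.findContours(m.astype(np.uint8),cv2.RETR_EXTERNAL,cv2.CHAIN_APPROX_NONE)
    c=max(c,key=cv2.contourArea)[:,0]
    W=onz("top",c[:,0],c[:,1],zplane,cam2world("top"))[:,:2]
    r=cv2.minAreaRect((W*1000).astype(np.float32)); print(name,np.round(r[0]),np.round(r[1]),round(r[2],1))
    b=cv2.boxPoints(r); print(np.round(b).tolist())
sub=lambda u0,u1,v0,v1:np.pad(np.ones((v1-v0,u1-u0),bool),((v0,400-v1),(u0,640-u1)))
sat=cv2.cvtColor(im,cv2.COLOR_BGR2HSV); 
g=(sat[...,1]<60)&(sat[...,2]>90)
fit(g&sub(345,400,205,250),"small",.008); fit(g&sub(275,350,255,318),"large",.008)
fit((sat[...,1]<150)&(sat[...,2]>120)&(P[...,2]>.03)&sub(222,310,145,245),"block",.055)
z=P[...,2]; bl=sub(240,290,170,230); print(np.percentile(z[bl],[5,50,95]))
for n,s in(("s",sub(345,400,205,250)),("l",sub(275,350,255,318))): print(n,np.percentile(z[s],[90,97,99.5]))
print("table",np.median(z[sub(420,470,180,230)]))
a=cv2.resize(im[195:320,230:410],None,fx=4,fy=4,interpolation=cv2.INTER_CUBIC); cv2.imwrite("pics/crop1.png",a)
E
python3 m1.py
```

```text
small [482. -49.] [45. 89.] 25.9
[[443.0, -19.0], [482.0, -99.0], [522.0, -79.0], [483.0, 1.0]]
large [341.  83.] [ 71. 130.] 25.1
[[281.0, 126.0], [336.0, 9.0], [400.0, 39.0], [345.0, 157.0]]
block [542. 190.] [103. 160.] 64.0
[[447.0, 179.0], [591.0, 109.0], [636.0, 201.0], [492.0, 272.0]]
[-0.00046815  0.05437665  0.05828825]
s [0.06409632 0.06846563 0.07109604]
l [0.09743449 0.10085358 1.15607312]
table 0.0005718910111962572
```

View pics/crop1.png

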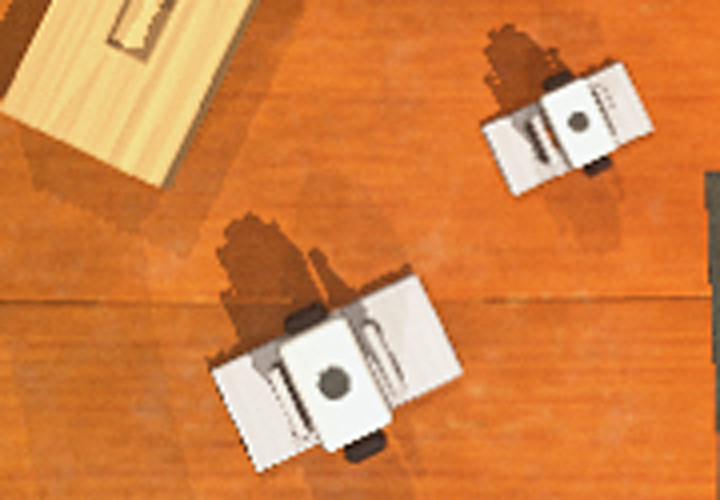

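Small gauge confirmed: its foot measures 45x89 mm with top at about 68 mm, against 71x130 mm for the large one. Checking the box height near the arm and the wrist camera mount before moving.

```bash
python3 - <<'E'
from h import *
P=np.load("top0.npy")
b=P[240:325,70:175].reshape(-1,3); print(np.percentile(b,[2,50,98],axis=0).round(3))
print(np.array(cams.calibration("wrist")["tool_from_camera"]).round(3), cams.calibration("wrist")["vertical_fov"])
R=np.array(observe()["tool_rot"]); print((R.T@(np.array([.482,-.049,.231])-[.241,.494,.231])).round(3))
E
```

```text
[[0.283 0.36  0.179]
 [0.365 0.464 0.182]
 [0.446 0.574 0.186]]
[[ 0.001  0.96   0.281  0.07 ]
 [ 1.    -0.001 -0.    -0.   ]
 [ 0.     0.281 -0.96  -0.143]
 [ 0.     0.     0.     1.   ]] 68.3662965091343
[-0.455 -0.382  0.   ]
```

Call:
move_arm --jaw '[8.5,8.5,8.5,8.5,8.5,8.5,8.5,8.5,8.5,8.5,8.5,8.5]' --dp '[[-2,-1.7,-1.5],[-2.9,-2.4,-0.5],[-2.9,-2.4,0],[-2.9,-2.4,0],[-2.9,-2.4,0],[-2.9,-2.4,0],[-2.9,-2.4,0],[-2.9,-2.4,0],[-2.9,-2.4,0],[-2.9,-2.4,0],[-2.9,-2.4,0],[-2.9,-2.4,0]]' --turn '[[0,0,0],[0,0,0],[0,0,0],[0,0,0],[0,0,0],[0,0,0],[0,0,0],[0,0,0],[0,0,0],[0,0,0],[0,0,0],[0,0,0]]'

```text
time_s: 1.7
position: [0.423, 0.0913, 0.2516]
tool_rot: [[-0.899, 0.438, 0.001], [0.438, 0.899, 0.0], [-0.0, 0.0, -1.0]]
ft_force: [1.1, 0.5, -0.7]
grip_width: 0.085
gripper_force: 0.0
```

Call:
move_arm --jaw '[8.5,8.5,8.5,8.5,8.5,8.5,8.5,8.5,8.5,8.5,8.5,8.5]' --dp '[[-2.9,-2.4,0],[-2.9,-2.4,0.5],[-2.8,-2.4,1],[-1.4,-1.6,1],[0,0,1],[0,0,1],[0,0,0],[0,0,0],[0,0,0],[0,0,0],[0,0,0],[0,0,0]]' --turn '[[0,0,0],[0,0,0],[0,0,0],[0,0,0],[0,0,-0.115],[0,0,-0.115],[0,0,-0.115],[0,0,-0.115],[0,0,-0.115],[0,0,-0.115],[0,0,-0.115],[0,0,-0.1]]'

```text
time_s: 2.7
position: [0.4739, -0.0298, 0.2064]
tool_rot: [[-0.897, -0.441, 0.0], [-0.441, 0.897, -0.0], [-0.0, -0.0, -1.0]]
ft_force: [-0.3, -0.1, -0.2]
grip_width: 0.0851
gripper_force: 0.0
```

```bash
cat > m2.py <<'E'
from h import *
import sys
st=observe(); im,d=cams.get_image("wrist"); T=cam2world("wrist",st); save(sys.argv[1],im)
P=cloud("wrist",d,T); np.savez("w.npz",P=P,im=im,T=T)
for q in ("gauge","button_a_face","button_b_face","mortise_mouth"):
    for r in cams.mark_of("wrist",q)[:2]:
        u,v=r["location"][0]*640,r["location"][1]*400
        print(q,round(r["p"],2),round(u),round(v),np.round(P[min(int(v),399),min(int(u),639)],3))
E
python3 m2.py w1.png; python3 - <<'E'
from h import *
w=np.load("w.npz"); P=w["P"]; z=P[...,2]; near=np.hypot(P[...,0]-.482,P[...,1]+.045)<.075
print("table",np.median(z[near&(abs(z)<.006)]))
def rect(m,n):
    if m.sum()<20: print(n,m.sum());return
    m=cv2.morphologyEx(m.astype(np.uint8),cv2.MORPH_OPEN,np.ones((3,3)))>0
    r=cv2.minAreaRect((P[...,:2][m]*1000).astype(np.float32)); print(n,m.sum(),np.round(r[0],1),np.round(r[1],1),round(r[2],1),"meanz",z[m].mean().round(4), "med xy",np.median(P[m],0).round(4))
rect(near&(z>.006)&(z<.011),"foot"); rect(near&(z>.061)&(z<.075),"headtop"); rect(near&(z>.006),"all")
E
```

```text
gauge 0.82 305 174 [ 0.47  -0.051  0.067]
gauge 0.73 462 119 [0.358 0.055 0.075]
button_a_face 0.63 495 168 [0.385 0.097 0.095]
button_a_face 0.47 301 213 [ 0.509 -0.037  0.064]
button_b_face 0.72 511 73 [0.314 0.062 0.098]
table 0.0008431712743578179
foot 1482 [484.8 -48.3] [44.  90.4] 25.1 meanz 0.0087 med xy [ 0.4806 -0.0349  0.0088]
headtop 1414 [485.  -48.1] [59.4 27.3] 25.7 meanz 0.0667 med xy [ 0.4831 -0.0487  0.0669]
all 43021 [476.9 -38.9] [ 98.9 116. ] 64.3 meanz 0.2648 med xy [ 0.4697 -0.0511  0.2868]
```

View pics/w1.png

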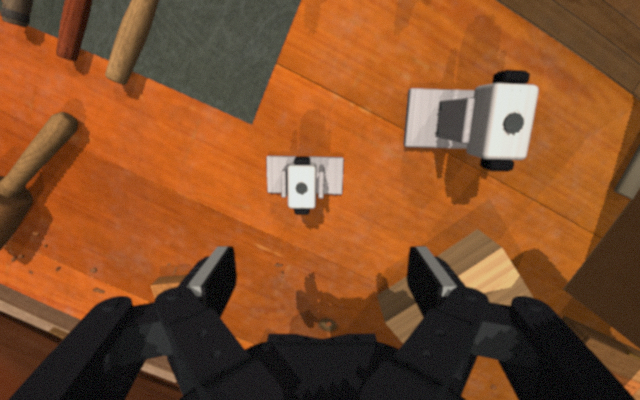

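Small gauge at (305,185), with its buttons up and down in the picture; the big one is at (475,120). The gauge centre is (0.485,-0.048), x at 25.5°. Descending over the cheeks.

Call:
move_arm --jaw '[8.5,8.5,8.5,8.5,8.5,8.5,8.5,8.5]' --dp '[[-0.17,-2.12,1],[0,0,3],[0,0,3.5],[0,0,3.5],[0,0,3],[0,0,2.4],[0,0,1.5],[0,0,0.5]]' --turn '[[0,0,0.012],[0,0,0],[0,0,0],[0,0,0],[0,0,0],[0,0,0],[0,0,0],[0,0,0]]'

```text
time_s: 3.62
position: [0.4837, -0.0478, 0.0202]
tool_rot: [[-0.906, -0.423, -0.004], [-0.423, 0.906, 0.001], [0.003, 0.003, -1.0]]
ft_force: [-0.1, -0.3, -0.6]
grip_width: 0.0849
gripper_force: 0.0
```

Call:
move_arm --jaw '[6.5,5.2,4.4,4.0,4.0,4.0,4.0]' --dp '[[0,0,0],[0,0,0],[0,0,0],[0,0,0],[0,0,0],[0,0,0],[0,0,0]]' --turn '[[0,0,0],[0,0,0],[0,0,0],[0,0,0],[0,0,0],[0,0,0],[0,0,0]]' --force 35

```text
time_s: 4.2
position: [0.4852, -0.0482, 0.0235]
tool_rot: [[-0.905, -0.425, 0.002], [-0.425, 0.905, -0.001], [-0.002, -0.001, -1.0]]
ft_force: [-0.9, 1.0, 6.4]
grip_width: 0.0433
gripper_force: 36.9
```

Call:
move_arm --jaw '[4.0,4.0,4.0,4.0,4.0,4.0,4.0,4.0,4.0,4.0,4.0]' --dp '[[0,0,-1],[0,0,-2.5],[0,0,-3.5],[0,0,-3.5],[-2,1.2,-2],[-3,1.9,0],[-3,2,0],[-3,2,0],[-3,2,0],[-3,1.9,0],[-3,1.9,0]]' --turn '[[0,0,0],[0,0,0],[0,0,0],[0,0,0],[0,0,0],[0,0,0],[0,0,0],[0,0,0],[0,0,0],[0,0,0],[0,0,0]]'

```text
time_s: 5.12
position: [0.611, 0.1554, 0.1473]
tool_rot: [[-0.905, -0.425, -0.001], [-0.425, 0.905, -0.0], [0.001, 0.0, -1.0]]
ft_force: [0.4, -0.2, -4.3]
grip_width: 0.0435
gripper_force: 37.4
```

Call:
move_arm --jaw '[4.0,4.0,4.0,4.0,4.0,4.0,4.0,4.0,4.0,4.0]' --dp '[[0,0,0],[0,0,0],[0,0,0],[0,0,0],[0,0,0],[0,0,0],[0,0,0],[0,0,0],[0,0,0],[0,0,0]]' --turn '[[0,0,0.1],[0,0,0.112],[0,0,0.112],[0,0,0.112],[0,0,0.112],[0,0,0.112],[0,0,0.112],[0,0,0.112],[0,0,0],[0,0,0]]'

```text
time_s: 5.95
position: [0.6105, 0.1536, 0.1472]
tool_rot: [[-0.904, 0.427, -0.001], [0.427, 0.904, -0.0], [0.001, -0.0, -1.0]]
ft_force: [-0.2, -0.4, -3.6]
grip_width: 0.0433
gripper_force: 37.4
```

```bash
python3 m2.py w2.png; python3 -c "
from h import *
s=observe();print(s['position'],s['grip_width'],s['ft_force'])"
```

```text
gauge 0.66 322 233 [0.586 0.165 0.189]
button_b_face 0.55 317 223 [0.583 0.165 0.187]
mortise_mouth 0.74 331 104 [0.544 0.193 0.041]
[0.6107964  0.15368304 0.14731212] 0.043444083242207374 [-0.25338897  0.89957263 -4.43517635]
```

View pics/w2.png

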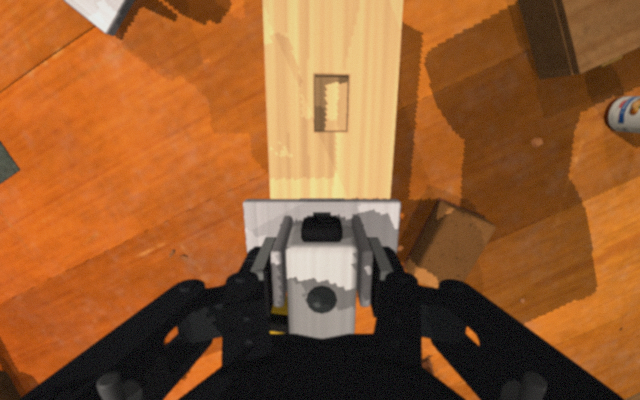

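The gauge is held square (head at (320,275)). The mortise shows at (331,103), with the block running straight up the picture. Computing mortise and in-hand poses.

```bash
cat > m3.py <<'E'
from h import *
w=np.load("w.npz"); P=w["P"]; z=P[...,2]; T=w["T"]; im=w["im"]; st=observe()
R=np.array(st["tool_rot"]); p=np.array(st["position"])
sub=lambda u0,u1,v0,v1:np.pad(np.ones((v1-v0,u1-u0),bool),((v0,400-v1),(u0,640-u1)))
blk=sub(255,410,0,200)&(abs(z-.055)<.006); print("blocktop z",np.median(z[blk]))
zt=np.median(z[blk])
# mortise hole: depth below top inside
hole=sub(300,365,60,145)&(z<zt-.006)
print("bottom z",np.percentile(z[hole],[5,25,50,75,95]).round(4),hole.sum())
cs,_=cv2.findContours(hole.astype(np.uint8),0,1); c=max(cs,key=cv2.contourArea)[:,0]
W=onz("wrist",c[:,0]+0.,c[:,1]+0.,zt,T)[:,:2]; r=cv2.minAreaRect((W*1000).astype(np.float32)); print("hole depth",np.round(r[0],1),np.round(r[1],1),round(r[2],1), c.min(0),c.max(0))
# block sides in tool frame
Q=(P-p)@R; b=blk&(np.arange(400)[:,None]>5)
for v in (20,60,150,190):
    q=Q[v][b[v]]; print("block row",v,"tool x",q[:,0].mean().round(4),"y edges",q[:,1].min().round(4),q[:,1].max().round(4))
# in-hand gauge
g=sub(240,405,195,330)&(z>.1)
for n,m in (("head",g&(Q[...,2]<-.036)&(Q[...,2]>-.052)),("foot",g&(Q[...,2]>.005)&(Q[...,2]<.03))):
    q=Q[m]; print(n,m.sum(),"x",np.percentile(q[:,0],[1,50,99]).round(4),"y",np.percentile(q[:,1],[1,99]).round(4),"z",np.percentile(q[:,2],[5,50,95]).round(4))
f=g&(Q[...,2]>.005)&(Q[...,2]<.03)
for u in (250,262,300,345,385,396):
    q=Q[:,u][f[:,u]]; 
    if len(q): print("foot edge u",u,q[:,0].max().round(4),q[:,1].mean().round(4),q[:,2].mean().round(4))
cv2.imwrite("pics/hole.png",cv2.resize(im[60:145,290:375,::-1],None,fx=6,fy=6,interpolation=cv2.INTER_NEAREST))
E
python3 m3.py
```

```text
blocktop z 0.05586202850496376
bottom z [0.0384 0.0391 0.0395 0.0401 0.0436] 1855
hole depth [544.8 193. ] [25.1 40.6] 64.4 [315  75] [348 130]
block row 20 tool x 0.1344 y edges -0.0426 0.0565
block row 60 tool x 0.1073 y edges -0.0423 0.0571
block row 150 tool x 0.0407 y edges -0.0428 0.057
block row 190 tool x 0.0078 y edges -0.0426 0.0563
head 8439 x [-0.0154  0.0083  0.0287] y [-0.0283  0.0281] z [-0.0464 -0.0433 -0.0388]
foot 4903 x [-0.0062  0.0141  0.0216] y [-0.0444  0.044 ] z [0.0136 0.0149 0.018 ]
foot edge u 250 0.0214 -0.0415 0.015
foot edge u 262 0.0214 -0.0344 0.0152
foot edge u 300 0.0218 -0.0124 0.0155
foot edge u 345 0.0216 0.0132 0.0151
foot edge u 385 0.0214 0.0364 0.0151
foot edge u 396 0.0214 0.043 0.0152
```

View pics/hole.png

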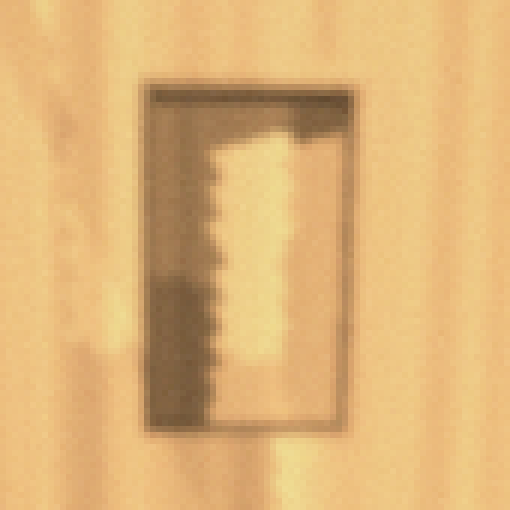

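Mortise centre in tool axes: x +76.2, y +7.1 mm, at about 16.4 mm depth. The gauge in hand is off by x −0.5 mm, y 0, with its underside at tool z +23 mm. Moving over the mortise and down to just above the block.

Call:
move_arm --jaw '[4.0,4.0,4.0,4.0,4.0,4.0,4.0,4.0]' --dp '[[2,0.31,0],[2.83,0.2,0],[2.83,0.2,0.5],[0,0,2],[0,0,2],[0,0,1.4],[0,0,0.4],[0,0,0]]' --turn '[[0,0,0],[0,0,0],[0,0,0],[0,0,0],[0,0,0],[0,0,0],[0,0,0],[0,0,0]]'

```text
time_s: 6.87
position: [0.5444, 0.193, 0.0836]
tool_rot: [[-0.903, 0.43, -0.002], [0.43, 0.903, -0.0], [0.002, -0.001, -1.0]]
ft_force: [-0.4, -0.2, -3.9]
grip_width: 0.0435
gripper_force: 37.5
```

Call:
move_arm --jaw '[4.0,4.0,4.0,4.0,4.0,4.0]' --dp '[[0,0,0.2],[0,0,0.15],[0,0,0.07],[0,0,0.06],[0,0,0],[0,0,0]]' --turn '[[0,0,0],[0,0,0],[0,0,0],[0,0,0],[0,0,0],[0,0,0]]'

```text
time_s: 7.37
position: [0.5449, 0.193, 0.0798]
tool_rot: [[-0.903, 0.43, 0.0], [0.43, 0.903, 0.0], [-0.0, 0.0, -1.0]]
ft_force: [0.7, 0.0, -3.9]
grip_width: 0.0432
gripper_force: 37.5
```

Call:
move_arm --jaw '[4.0,4.0,4.0,4.0]' --dp '[[0,0,0.06],[0,0,0.05],[0,0,0],[0,0,0]]' --turn '[[0,0,0],[0,0,0],[0,0,0],[0,0,0]]'

```text
time_s: 7.7
position: [0.5449, 0.1931, 0.0787]
tool_rot: [[-0.903, 0.43, 0.0], [0.43, 0.903, 0.0], [-0.0, 0.0, -1.0]]
ft_force: [0.2, 0.5, -0.5]
grip_width: 0.0437
gripper_force: 37.8
```

Weight is on the block. Seating a touch, releasing, rising and turning 90° for the pinch.

Call:
move_arm --jaw '[4.0,4.6,5.5,6.5,7.5,8.5,8.5,8.5,8.5,8.5,8.5,8.5]' --dp '[[0,0,0.03],[0,0,0],[0,0,0],[0,0,0],[0,0,0],[0,0,0],[0,0,0],[0,0,-1],[0,0,-2.5],[0,0,-3.5],[0,0,-3],[0,0,-2]]' --turn '[[0,0,0],[0,0,0],[0,0,0],[0,0,0],[0,0,0],[0,0,0],[0,0,0],[0,0,0],[0,0,0],[0,0,0],[0,0,0],[0,0,0]]'

```text
time_s: 8.7
position: [0.5453, 0.1932, 0.2022]
tool_rot: [[-0.903, 0.43, 0.004], [0.43, 0.903, 0.001], [-0.004, 0.002, -1.0]]
ft_force: [0.2, -0.6, -0.9]
grip_width: 0.0849
gripper_force: 0.0
```

Call:
move_arm --jaw '[8.5,8.5,8.5,8.5,8.5,8.5,8.5,8.5,8.5,8.5,8.5,8.5]' --dp '[[0,0,-1],[0,0,0],[0,0,0],[0,0,0],[0,0,0],[0,0,0],[0,0,0],[0,0,0],[0,0,0],[0,0,0],[0,0,0],[0,0,0]]' --turn '[[0,0,0.1],[0,0,0.12],[0,0,0.12],[0,0,0.12],[0,0,0.12],[0,0,0.12],[0,0,0.12],[0,0,0.12],[0,0,0.12],[0,0,0.12],[0,0,0.12],[0,0,0.12]]'

```text
time_s: 9.7
position: [0.5447, 0.193, 0.209]
tool_rot: [[0.295, 0.955, 0.001], [0.955, -0.295, 0.0], [0.0, 0.001, -1.0]]
ft_force: [-0.1, -0.0, 1.0]
grip_width: 0.0849
gripper_force: 0.0
```

Call:
move_arm --jaw '[8.5,8.5,8.5]' --dp '[[0,0,0],[0,0,0],[0,0,0]]' --turn '[[0,0,0.12],[0,0,0.03],[0,0,0]]'

```text
time_s: 9.95
position: [0.5447, 0.1931, 0.2089]
tool_rot: [[0.43, 0.903, 0.001], [0.903, -0.43, 0.0], [0.0, 0.001, -1.0]]
ft_force: [-0.0, 0.8, 0.2]
grip_width: 0.0851
gripper_force: 0.0
```

```bash
python3 m2.py w3.png; cat > m4.py <<'E'
from h import *
w=np.load("w.npz"); P=w["P"]; z=P[...,2]; st=observe(); R=np.array(st["tool_rot"]); p=np.array(st["position"]); Q=(P-p)@R
near=np.hypot(P[...,0]-.545,P[...,1]-.193)<.07
def rect(m,n):
    m=cv2.morphologyEx(m.astype(np.uint8),cv2.MORPH_OPEN,np.ones((3,3)))>0
    if m.sum()<20: print(n,m.sum());return
    r=cv2.minAreaRect((P[...,:2][m]*1000).astype(np.float32)); q=cv2.minAreaRect((Q[...,:2][m]*1000).astype(np.float32))
    print(n,m.sum(),np.round(r[0],1),np.round(r[1],1),round(r[2],1),"tool",np.round(q[0],1),np.round(q[1],1),round(q[2],1),"z",np.percentile(z[m],[5,50,95]).round(4))
rect(near&(z>.0605)&(z<.067),"foot"); rect(near&(z>.112)&(z<.130),"head")
print("block z",np.median(z[(np.hypot(P[...,0]-.545,P[...,1]-.193)<.12)&(abs(z-.055)<.005)]),p,R.round(3).tolist())
E
python3 m4.py
```

```text
gauge 0.61 225 298 [0.505 0.204 0.242]
gauge 0.57 322 181 [0.552 0.205 0.106]
button_a_face 0.57 224 323 [0.529 0.219 0.287]
button_b_face 0.59 285 199 [0.504 0.194 0.056]
foot 1539 [546.  192.6] [89.9 44. ] 64.1 tool [0.2 1.3] [89.9 44. ] 0.6 z [0.0626 0.0638 0.065 ]
head 2123 [546.5 193.2] [27.3 59. ] 64.8 tool [0.9 1.5] [59.  27.3] 89.8 z [0.1172 0.1219 0.1239]
block z 0.055831177449286506 [0.54473643 0.19303782 0.20833656] [[0.429, 0.903, 0.0], [0.903, -0.429, 0.0], [0.0, 0.0, -1.0]]
```

View pics/w3.png

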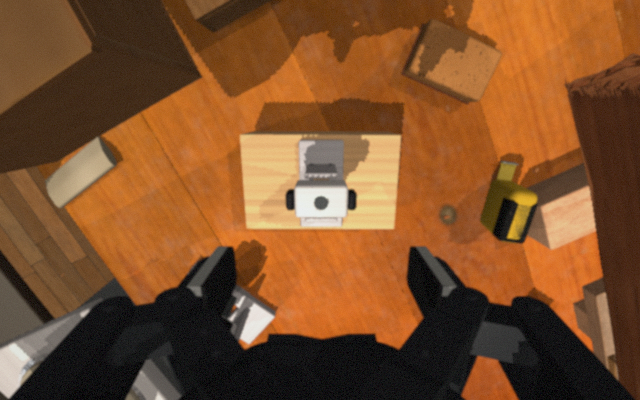

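The gauge stands on the block across the mortise (foot 44x90 mm at (0.546,0.193), aligned within about 0.5°; head at pixel (321,202)). Its centre is about +1.2 mm along tool y. Descending to the buttons.

Call:
move_arm --jaw '[8.5,8.5,8.5,8.5,8.5,8.5,8.5]' --dp '[[0.03,0.12,1],[0,0,3],[0,0,3.5],[0,0,2.8],[0,0,1.2],[0,0,0.35],[0,0,0]]' --turn '[[0,0,0],[0,0,0],[0,0,0],[0,0,0],[0,0,0],[0,0,0],[0,0,0]]'

```text
time_s: 10.78
position: [0.5456, 0.1927, 0.0885]
tool_rot: [[0.429, 0.903, -0.002], [0.903, -0.429, -0.0], [-0.001, -0.002, -1.0]]
ft_force: [0.4, -0.6, 0.3]
grip_width: 0.0851
gripper_force: 0.0
```

Call:
move_arm --jaw '[7.5,6.6,6.2,5.9,5.6,5.3,5.0,4.6,4.6,4.6,4.6,4.6]' --dp '[[0,0,0],[0,0,0],[0,0,0],[0,0,0],[0,0,0],[0,0,0],[0,0,0],[0,0,0],[0,0,0],[0,0,0],[0,0,0],[0,0,0]]' --turn '[[0,0,0],[0,0,0],[0,0,0],[0,0,0],[0,0,0],[0,0,0],[0,0,0],[0,0,0],[0,0,0],[0,0,0],[0,0,0],[0,0,0]]' --force 25

```text
time_s: 11.78
position: [0.5462, 0.1928, 0.0897]
tool_rot: [[0.43, 0.903, 0.001], [0.903, -0.43, 0.0], [0.0, 0.0, -1.0]]
ft_force: [1.2, 1.0, 1.0]
grip_width: 0.0473
gripper_force: 29.1
```

Buttons fully in (47.3 mm). Lowering the head, slowly near the bottom.

Call:
move_arm --jaw '[4.6,4.6,4.6,4.6,4.6,4.6,4.6,4.6,4.6,4.6]' --dp '[[0,0,0.1],[0,0,0.2],[0,0,0.2],[0,0,0.25],[0,0,0.25],[0,0,0.25],[0,0,0.2],[0,0,0.15],[0,0,0],[0,0,0]]' --turn '[[0,0,0],[0,0,0],[0,0,0],[0,0,0],[0,0,0],[0,0,0],[0,0,0],[0,0,0],[0,0,0],[0,0,0]]'

```text
time_s: 12.62
position: [0.5456, 0.1926, 0.0732]
tool_rot: [[0.43, 0.903, -0.001], [0.903, -0.43, -0.0], [-0.001, -0.001, -1.0]]
ft_force: [1.2, 0.0, -2.3]
grip_width: 0.0474
gripper_force: 28.8
```

Call:
move_arm --jaw '[4.6,4.6,4.6,4.6,4.6]' --dp '[[0,0,0.08],[0,0,0.08],[0,0,0.07],[0,0,0],[0,0,0]]' --turn '[[0,0,0],[0,0,0],[0,0,0],[0,0,0],[0,0,0]]'

```text
time_s: 13.03
position: [0.5457, 0.1927, 0.0716]
tool_rot: [[0.43, 0.903, -0.0], [0.903, -0.43, -0.0], [-0.0, -0.0, -1.0]]
ft_force: [-2.7, -0.9, 4.5]
grip_width: 0.0472
gripper_force: 29.4
```

Call:
move_arm --jaw '[4.6,4.6,4.6]' --dp '[[0,0,0.05],[0,0,0],[0,0,0]]' --turn '[[0,0,0],[0,0,0],[0,0,0]]'

```text
time_s: 13.28
position: [0.5458, 0.1928, 0.0715]
tool_rot: [[0.43, 0.903, -0.0], [0.903, -0.43, -0.0], [-0.0, -0.0, -1.0]]
ft_force: [-3.9, -1.9, 8.8]
grip_width: 0.0472
gripper_force: 29.7
```

Call:
move_arm --jaw '[4.6,4.6,4.6]' --dp '[[0,0,0.05],[0,0,0],[0,0,0]]' --turn '[[0,0,0],[0,0,0],[0,0,0]]'

```text
time_s: 13.53
position: [0.5458, 0.1928, 0.0714]
tool_rot: [[0.429, 0.903, 0.0], [0.903, -0.429, 0.0], [0.0, 0.0, -1.0]]
ft_force: [-4.1, -1.3, 12.1]
grip_width: 0.0474
gripper_force: 30.0
```

Probe is on the bottom: force rises with no travel. Easing off slightly, then releasing and rising.

Call:
move_arm --jaw '[4.6,4.6,5.0,5.3,5.6,5.9,6.4,7.2,8.0,8.5,8.5]' --dp '[[0,0,-0.06],[0,0,0],[0,0,0],[0,0,0],[0,0,0],[0,0,0],[0,0,0],[0,0,0],[0,0,0],[0,0,0],[0,0,0]]' --turn '[[0,0,0],[0,0,0],[0,0,0],[0,0,0],[0,0,0],[0,0,0],[0,0,0],[0,0,0],[0,0,0],[0,0,0],[0,0,0]]'

```text
time_s: 14.45
position: [0.546, 0.1928, 0.071]
tool_rot: [[0.43, 0.903, 0.0], [0.903, -0.43, 0.0], [0.0, 0.0, -1.0]]
ft_force: [0.0, -0.3, -0.2]
grip_width: 0.0849
gripper_force: 0.0
```

Call:
move_arm --jaw '[8.5,8.5,8.5,8.5,8.5,8.5,8.5]' --dp '[[0,0,-1],[0,0,-2.5],[0,0,-3.5],[0,0,-3.5],[0,0,-2.5],[0,0,-0.7],[0,0,0]]' --turn '[[0,0,0],[0,0,0],[0,0,0],[0,0,0],[0,0,0],[0,0,0],[0,0,0]]'

```text
time_s: 15.03
position: [0.5466, 0.1929, 0.2105]
tool_rot: [[0.429, 0.903, 0.005], [0.903, -0.429, 0.001], [0.003, 0.004, -1.0]]
ft_force: [0.3, -0.5, 0.4]
grip_width: 0.0852
gripper_force: 0.0
```

```bash
python3 m2.py w4.png; sed -i 's/z>.112/z>.085/' m4.py; python3 m4.py
```

```text
gauge 0.79 320 181 [0.553 0.204 0.101]
gauge 0.59 224 301 [0.506 0.203 0.244]
button_a_face 0.62 220 324 [0.53  0.219 0.289]
button_a_face 0.42 351 195 [0.572 0.182 0.102]
button_b_face 0.68 284 192 [0.509 0.202 0.055]
foot 1537 [547.4 192. ] [89.4 44.1] 64.6 tool [0.4 2.5] [44.1 89.4] 89.9 z [0.0625 0.0638 0.065 ]
head 2514 [547.3 192. ] [49.5 50.8] 20.8 tool [0.3 2.3] [49.5 50.8] 43.8 z [0.0938 0.102  0.1113]
block z 0.05582559140586041 [0.54543419 0.19270164 0.20637824] [[0.43, 0.903, -0.003], [0.903, -0.43, -0.0], [-0.002, -0.003, -1.0]]
```

View pics/w4.png

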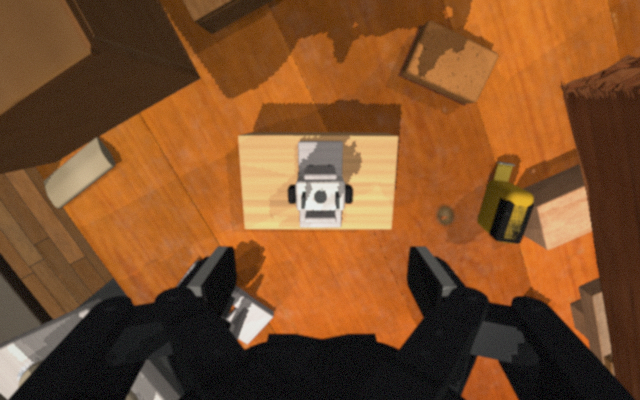

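Gauge stands upright, head lowered (pixel (320,195)), buttons out. The last reading was taken while the arm was still settling, so I'll re-measure its position once.

```bash
python3 m2.py w5.png >/dev/null; python3 m4.py; python3 - <<'E'
from h import *
w=np.load("w.npz"); P=w["P"]; z=P[...,2]; near=np.hypot(P[...,0]-.546,P[...,1]-.193)<.03
st=observe();Q=(P-np.array(st["position"]))@np.array(st["tool_rot"])
m=(np.hypot(P[...,0]-.546,P[...,1]-.193)<.12)&(abs(z-.0558)<.004); q=Q[m]
r=cv2.minAreaRect((q[:,:2]*1000).astype(np.float32)); print("block tool",r)
m=near&(abs(Q[...,0]-.0005)<.012)&(z>.088)&(z<.11); print("head top z",np.percentile(z[m],[10,50,90]))
E
```

```text
foot 1572 [547.6 192.2] [89.  43.9] 64.5 tool [0.3 1.8] [89.  43.9] 0.0 z [0.0626 0.0638 0.065 ]
head 2626 [547.3 191.9] [50.5 49.5] 18.6 tool [-0.1  1.7] [50.6 49.5] 46.0 z [0.0935 0.102  0.1109]
block z 0.055832081059368543 [0.54590391 0.19275762 0.2074247 ] [[0.43, 0.903, -0.001], [0.903, -0.43, -0.0], [-0.001, -0.001, -1.0]]
block tool ((-0.2592582702636719, -0.5696868896484375), (100.92170715332031, 161.24130249023438), 0.2565726339817047)
head top z [0.09947613 0.10194448 0.10358187]
```

```bash
python3 - <<'E'
from h import *
T=cam2world("top"); P=np.load("top0.npy"); im=cv2.imread("pics/top0.png"); g=cv2.cvtColor(im,cv2.COLOR_BGR2GRAY).astype(np.float32)
# rectify top-plane: block coordinates, 0.5 mm/px, origin (.5445,.193), x at angle -25.6
a=np.radians(-25.5); ex=np.array([np.cos(a),np.sin(a),0]); ey=np.array([-np.sin(a),np.cos(a),0]); o=np.array([.5445,.193,.0555])
xs=np.arange(-100,100,.5)/1000; ys=np.arange(-65,65,.5)/1000
X,Y=np.meshgrid(xs,ys); W=o+X[...,None]*ex+Y[...,None]*ey
uv=proj("top",W,T).astype(np.float32); r=cv2.remap(im,uv[...,0],uv[...,1],cv2.INTER_LINEAR)
zz=cv2.remap(P[...,2].astype(np.float32),uv[...,0],uv[...,1],cv2.INTER_LINEAR)
s=cv2.cvtColor(r,cv2.COLOR_BGR2HSV)[...,1].astype(float); gg=cv2.cvtColor(r,cv2.COLOR_BGR2GRAY).astype(float)
def edges(p,ax,k=6):
    d=np.abs(np.gradient(cv2.GaussianBlur(p.reshape(1,-1),(0,0),1.5)[0])); 
    i=[j for j in range(2,len(d)-2) if d[j]==d[j-3:j+4].max()]; i=sorted(sorted(i,key=lambda j:-d[j])[:k]); return [(round(ax[j]*1000,1),round(d[j],1)) for j in i]
c=abs(Y[:,0])<.03
print("block x",edges(s[np.abs(ys)<.03].mean(0),xs)); print("block y",edges(s[:,np.abs(xs)<.06].mean(1),ys))
print("mort x gray",edges(gg[np.abs(ys)<.008].mean(0),xs,8)); print("mort y gray",edges(gg[:,np.abs(xs)<.014].mean(1),ys,8))
print("z x",edges(zz[np.abs(ys)<.008].mean(0)*1000,xs,6))
v=np.hstack([r]); cv2.imwrite("pics/rect.png",cv2.resize(v,None,fx=2,fy=2))
E
```

```text
Traceback (most recent call last):
ValueError: zero-size array to reduction operation maximum which has no identity
```

```bash
python3 - <<'E'
from h import *
T=cam2world("top"); P=np.load("top0.npy"); im=cv2.imread("pics/top0.png")
a=np.radians(-25.5); ex=np.array([np.cos(a),np.sin(a),0]); ey=np.array([-np.sin(a),np.cos(a),0]); o=np.array([.5445,.193,.0555])
xs=np.arange(-100,100,.5)/1000; ys=np.arange(-65,65,.5)/1000
X,Y=np.meshgrid(xs,ys); uv=proj("top",o+X[...,None]*ex+Y[...,None]*ey,T).astype(np.float32)
r=cv2.remap(im,uv[...,0],uv[...,1],cv2.INTER_LINEAR)
s=cv2.cvtColor(r,cv2.COLOR_BGR2HSV)[...,1].astype(float); gg=cv2.cvtColor(r,cv2.COLOR_BGR2GRAY).astype(float)
def edges(p,ax,k=6):
    d=np.abs(np.gradient(cv2.GaussianBlur(p.reshape(1,-1),(0,0),1.5)[0]))
    i=[j for j in range(4,len(d)-4) if d[j]==d[j-3:j+4].max()]; i=sorted(sorted(i,key=lambda j:-d[j])[:k]); return [(float(round(ax[j]*1000,1)),float(round(d[j],1))) for j in i]
print("block x",edges(s[np.abs(ys)<.03].mean(0),xs)); print("block y",edges(s[:,np.abs(xs)<.06].mean(1),ys))
print("mort x",edges(gg[np.abs(ys)<.008].mean(0),xs,8)); print("mort y",edges(gg[:,np.abs(xs)<.014].mean(1),ys,8))
cv2.imwrite("pics/rect.png",cv2.resize(r,None,fx=2,fy=2))
E
```

```text
block x [(-81.5, 12.7), (-23.0, 1.6), (-18.5, 1.0), (21.0, 1.7), (79.0, 12.3), (87.0, 0.9)]
block y [(-57.5, 8.6), (-51.5, 4.5), (-26.5, 2.1), (-19.5, 2.0), (-15.5, 1.9), (48.5, 14.0)]
mort x [(-81.5, 12.9), (-22.5, 10.6), (-18.0, 11.1), (10.0, 1.2), (17.5, 5.8), (21.0, 7.8), (79.0, 20.7), (87.5, 6.7)]
mort y [(-52.0, 13.7), (-26.0, 2.4), (-15.5, 10.6), (-8.0, 11.4), (1.0, 3.2), (7.5, 9.7), (11.5, 11.6), (48.5, 20.8)]
```

View pics/rect.png

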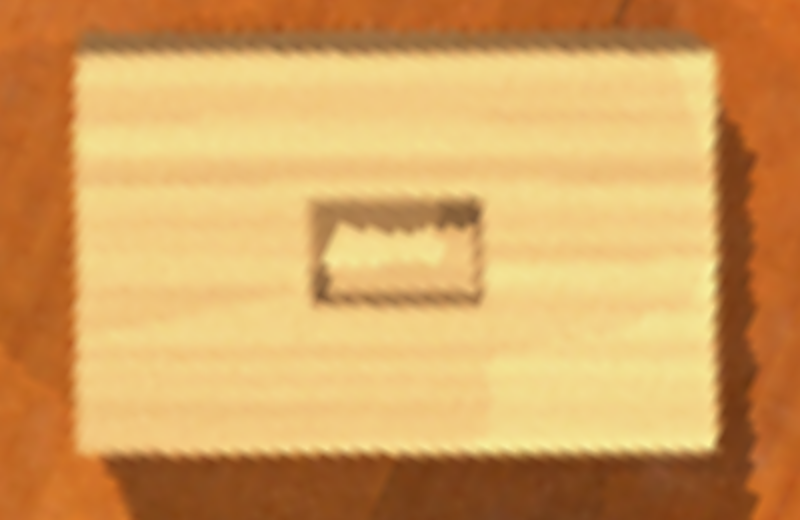

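The mortise is at the block's centre, and the gauge sits about 2.3 mm off it along the block, because the pinch shifted it. I'll regrip the cheeks and slide it back.

Call:
move_arm --jaw '[8.5,8.5,8.5,8.5,8.5,8.5,8.5,8.5,8.5,8.5,8.5,8.5]' --dp '[[0,0,0],[0,0,0],[0,0,0],[0,0,0],[0,0,0],[0,0,0],[0,0,0],[0,0,0],[0,0,0],[0,0,0],[0,0,0],[0,0,0]]' --turn '[[0,0,-0.1],[0,0,-0.12],[0,0,-0.12],[0,0,-0.12],[0,0,-0.12],[0,0,-0.12],[0,0,-0.12],[0,0,-0.12],[0,0,-0.12],[0,0,-0.12],[0,0,-0.12],[0,0,-0.12]]'

```text
time_s: 16.53
position: [0.5459, 0.1928, 0.2077]
tool_rot: [[-0.832, 0.555, -0.0], [0.555, 0.832, -0.0], [0.0, -0.0, -1.0]]
ft_force: [0.4, 0.3, 0.6]
grip_width: 0.0849
gripper_force: 0.0
```

Call:
move_arm --jaw '[8.5,8.5,8.5,8.5,8.5,8.5,8.5,8.5,8.5,8.5]' --dp '[[0,0,0],[0,0,0],[0,0,1],[0,0,2.5],[0,0,3.5],[0,0,3],[0,0,1.8],[0,0,0.7],[0,0,0],[0,0,0]]' --turn '[[0,0,-0.12],[0,0,-0.03],[0,0,0],[0,0,0],[0,0,0],[0,0,0],[0,0,0],[0,0,0],[0,0,0],[0,0,0]]'

```text
time_s: 17.37
position: [0.5463, 0.1929, 0.0834]
tool_rot: [[-0.902, 0.431, 0.001], [0.431, 0.902, 0.0], [-0.001, 0.0, -1.0]]
ft_force: [0.1, 0.4, 1.0]
grip_width: 0.0854
gripper_force: 0.0
```

Call:
move_arm --jaw '[7.0,6.0,5.2,4.7,4.4,4.2,4.0,4.0,4.0]' --dp '[[0,0,0.4],[0,0,0],[0,0,0],[0,0,0],[0,0,0],[0,0,0],[0,0,0],[0,0,0],[0,0,0]]' --turn '[[0,0,0],[0,0,0],[0,0,0],[0,0,0],[0,0,0],[0,0,0],[0,0,0],[0,0,0],[0,0,0]]' --force 30

```text
time_s: 18.12
position: [0.5461, 0.1926, 0.0795]
tool_rot: [[-0.903, 0.43, 0.001], [0.43, 0.903, -0.0], [-0.001, 0.0, -1.0]]
ft_force: [-1.3, -2.3, 5.5]
grip_width: 0.0436
gripper_force: 32.3
```

Call:
move_arm --jaw '[4.0,4.0,4.0,4.0,4.0]' --dp '[[0.08,-0.02,0],[0.08,-0.02,0],[0.08,0,0],[0,0,0],[0,0,0]]' --turn '[[0,0,0],[0,0,0],[0,0,0],[0,0,0],[0,0,0]]'

```text
time_s: 18.53
position: [0.5446, 0.1935, 0.0796]
tool_rot: [[-0.903, 0.43, 0.003], [0.43, 0.903, 0.0], [-0.002, 0.001, -1.0]]
ft_force: [3.9, -1.3, 5.8]
grip_width: 0.0436
gripper_force: 32.5
```

Call:
move_arm --jaw '[4.0,4.0,4.0,4.6,5.5,6.5,7.5,8.5,8.5,8.5]' --dp '[[0.06,0,0],[0,0,0],[0,0,0],[0,0,0],[0,0,0],[0,0,0],[0,0,0],[0,0,0],[0,0,0],[0,0,0]]' --turn '[[0,0,0],[0,0,0],[0,0,0],[0,0,0],[0,0,0],[0,0,0],[0,0,0],[0,0,0],[0,0,0],[0,0,0]]'

```text
time_s: 19.37
position: [0.543, 0.1938, 0.0788]
tool_rot: [[-0.903, 0.43, -0.0], [0.43, 0.903, 0.0], [0.0, -0.0, -1.0]]
ft_force: [-0.3, -0.1, -0.2]
grip_width: 0.0854
gripper_force: 0.0
```

Call:
move_arm --jaw '[8.5,8.5,8.5,8.5,8.5,8.5,8.5,8.5,8.5,8.5,8.5]' --dp '[[0,0,-1],[0,0,-2.5],[0,0,-3.5],[0,0,-3.5],[0,0,-2.5],[-2.5,0,0],[-2.5,0,0],[-1,0,0],[0,0,0],[0,0,0],[0,0,0]]' --turn '[[0,0,0],[0,0,0],[0,0,0],[0,0,0],[0,0,0],[0,0,0],[0,0,0],[0,0,0],[0,0,0],[0,0,0],[0,0,0]]'

```text
time_s: 20.28
position: [0.5963, 0.1684, 0.2089]
tool_rot: [[-0.903, 0.43, -0.001], [0.43, 0.903, 0.0], [0.001, -0.0, -1.0]]
ft_force: [0.4, 0.0, 0.0]
grip_width: 0.0848
gripper_force: 0.0
```

```bash
python3 m2.py w6.png >/dev/null; python3 m4.py; python3 - <<'E'
from h import *
w=np.load("w.npz"); P=w["P"]; z=P[...,2]
a=np.radians(-25.5); ex=np.array([np.cos(a),np.sin(a)]); ey=np.array([-np.sin(a),np.cos(a)])
D=P[...,:2]-[.545,.193]; B=np.stack([D@ex,D@ey],-1); reg=(abs(B[...,0])<.1)&(abs(B[...,1])<.07)
for n,lo,hi in(("block",.052,.0595),("foot",.0605,.067)):
    m=reg&(z>lo)&(z<hi); m=cv2.morphologyEx(m.astype(np.uint8),cv2.MORPH_OPEN,np.ones((3,3)))>0
    q=B[m]*1000; print(n,m.sum(),cv2.minAreaRect(q.astype(np.float32)))
m=(abs(B[...,0])<.02)&(abs(B[...,1])<.012)&(z>.08); print("head top",np.percentile(z[m],[25,50,75]))
E
```

```text
foot 2062 [545.2 193.3] [90.4 42.4] 64.6 tool [57.3  0.4] [90.4 42.4] 89.9 z [0.0627 0.0639 0.0651]
head 2603 [545.  193.2] [50.3 49.2] 18.6 tool [57.5  0.2] [49.2 50.3] 45.9 z [0.0988 0.1022 0.1109]
block z 0.05588545062567363 [0.59678038 0.16832498 0.20911381] [[-0.903, 0.43, -0.0], [0.43, 0.903, 0.0], [0.0, 0.0, -1.0]]
block 12040 ((-0.1669464111328125, -0.20067977905273438), (160.64309692382812, 100.84272766113281), 0.14995497465133667)
foot 2062 ((0.04562187194824219, 0.3407478332519531), (42.41796875, 90.37512969970703), 0.11344040930271149)
head top [0.10217791 0.10396163 0.35243965]
```

View pics/w6.png

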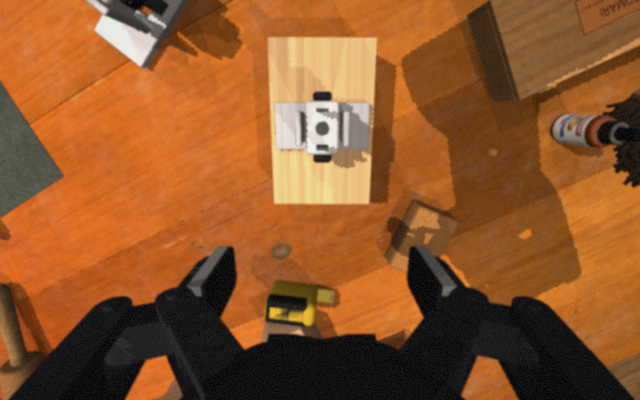

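The gauge stands square at (322,128), within about 0.6 mm of the block and mortise centre. The head is about 22 mm down, which agrees with the roughly 16 mm mortise depth. Handing in.

```bash
python3 -c "
from rig import ticket
print(ticket.close_job())"
```

```text
the job is handed in; nothing more can be done
None
```

I handed the job in at about 20 s, with the small gauge let go, standing square over the mortise within about 0.6 mm of centre, and its probe locked on the bottom; after locking, I regripped it by the cheeks to undo a roughly 2 mm shift from the pinch, and no verdict came back.

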